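# Stroke the flip-caps of a tube row shut

### The arm

A 6-joint arm with a two-finger parallel gripper is mounted at the origin on the work surface. World frame = base frame: x ahead of the robot, y to its left, z up, the work surface at z = 0. Lengths are in m, angles in degrees, forces in N, time in s.
With the tool pointing down it reaches from about 0.25 to 0.775 m from the base axis. Payload 4 kg.
Tool frame: the origin (TCP) lies midway between the tips of the shut fingers; the grasp point (between the pads) lies behind it (pinch_z is the z of the grasp point in the tool frame, in m); z points along the fingers, y is the line along which they close (so a half turn about z gives the same grasp; the last joint's range is limited). The gripper opens to 85 mm and grips with 20 to 120 N. Pads are 22 mm wide; open, the fingers measure 114 mm over their backs; the gripper's body (76 mm by 85 mm) begins 54 mm behind the grasp point. The pads swing forward as they close: fully open they stand 13 mm farther back than shut.
Start: joints at [70.583, 4.996, 78.535, -0, 96.463, -5.907], TCP at [0.128, 0.535, 0.231] pointing down, gripper open.
Joint ranges: [-177.83, 177.83], [-43.37, 116.18], [15.69, 146.23], [-61.86, 241.86], [9.47, 152.12], [-147.06, 147.06]. Speed limits (degrees/s): [159.86, 159.86, 180, 180, 180, 180].

### API

Orientations are given as [roll, pitch, yaw] about the fixed x, y, z axes, in that order (R = Rz(yaw) Ry(pitch) Rx(roll)).
In Python, from bench import * gives the robot as it stands.
- The arm moves only by the tool drive_tool, never from a script. Its argument "steps" is a list that holds one entry, the list of rows, each a list of 7 numbers: the turn, a rotation vector about the world's x, y, z in rad, then the shift along the world's x, y, z in cm, then the opening, from 0 (shut) to 1 (fully open). In form: [[[ax, ay, az, tx, ty, tz, fingers], ...]]. A call has 1 to 12 rows; each row shifts and turns the commanded pose from where the row before left it; what a row does not reach is not made up. A row lasts 1/10 s, in which the tool goes at most 50 mm and 8.59 degrees, less where a joint would pass 70% of its speed; a pose out of reach is approached as far as the arm can. A call with a gripper value outside its range is refused whole. The fingers move at their own pace and stop on an object; "grip_force" is the grip in N (left out, the last holds). Time passes only in rows, so rows that do not move let the fingers close. It gives the time, the measured TCP pose, the force, the opening and the grip force at its end, in the units of the state.
- get_obs(): the state, without advancing time (a new reading comes with each control period).
- snapshot(name): name is "scene" or "side" or "wrist"; returns a dict with "image" (420x560x3 uint8, red, green, blue), "z_map" (420x560 float32, m along the optical axis (not along the pixel's ray), 0 where there is no reading), "intrinsics" (3x3 intrinsics, pixels), "rvec" (rotation vector, rad) and "tvec" (3), from world to camera coordinates, as OpenCV has them. Camera axes: x right, y down, z forward; pixel columns grow to the right and rows downward; lengths in m; the calibration is good to about 2 mm. A picture is of the moment at which its call begins.
- finish_job(): hands the job in; it is judged then, once.
The state is a dict: "time_s": time; "joints": joint angles; "qvel": joint speeds; "tau": joint torques, N m; "position": TCP position; "ee_rot": TCP orientation; "contact_force": force on the tool from outside, world axes, zero at the start; "wrist_torque": the same for the moment, N m; "grip_width": opening from 0.0 (shut) to 1.0 (fully open); "gripper_force": force on a finger pad.
Only numpy, scipy, OpenCV 4.12 (cv2) and the standard library are available. Lean on these libraries where they do the work, as an engineer would, in place of code of your own. Each camera call takes 0.05 s, during which the arm holds its last target. There are 200 camera calls.

### The job

Four tubes in one row of the aluminium block still have their blue flip-caps standing open. With the fingertips, close them in one gentle, unbroken stroke along the row: start at the end of the row on the caps' hinge side, so that every cap folds down ahead of the fingers one after another, and keep the fingertips down at cap level from the first cap to the last, until all four lie shut. Do not bend a cap backwards, do not lift or shift the block or the vial standing in it, and leave everything else on the bench where it is.

Things in the scene. Friction and masses are not known exactly. Their poses are not given: they have to be found in the camera images.
- block: Loose aluminium tube block, 200 x 120 x 70 mm, 3.8 kg, flat on the bench; origin at the centre of its underside, z up. Its x axis runs along the two rows of four, from the caps' hinge side to their tab side: the direction of the stroke. Open blue caps: row at y = -30 mm, x = -63, -21, 21, 63 mm. Row at y = +30: white caps already shut, and the vial at x = 21. Tubes are firm in the block.
- tube1 (a point): Top centre of tube 1's cap as it lies when shut, 87.5 mm above the bench (a point of the block; it does not move with the cap). Tube 1 is the first of the stroke. Before it, on the hinge side, the block's top is bare at 70 mm; the tubes' rims are at 80.5 mm.
- tube2 (a point): The same point for tube 2, 42 mm further along the block's +x.
- tube3 (a point): The same point for tube 3.
- tube4 (a point): The same point for tube 4, the last of the stroke.
- cap1 (a joint): Angle of blue cap 1: 0 shut, 1.57 upright, more = bent back to the block's -x. Starts at 0.5 to 1.3. The cap is a low-domed disc 31 mm across, 7 mm thick, with a tab reaching 21 mm past the tube's axis on the +x side; its hinge lies across the row 17 mm before the axis, 78 mm above the bench. The hinge has slight friction (0.014 N m), no spring: the cap stays where it is left.
- cap2 (a joint): Angle of blue cap 2, likewise.
- cap3 (a joint): Angle of blue cap 3, likewise.
- cap4 (a joint): Angle of blue cap 4, likewise.
- vial_mid (a point): Mid-height of the loose brown glass vial with black screw cap, 19 mm across and 90 mm tall, standing in a hole of the block's other row, its top 105 mm above the bench. To be left alone.
- pen: Bystander: white marker pen with red cap, 130 mm long along its x, 14 mm thick, lying on the bench beside the block; origin at its underside's middle.
- dishes: Bystander: stack of two small culture dishes, 55 mm across, 26 mm tall, near the tab end of the block; origin at the centre of the underside.
- plate: Bystander: lidded 96-well plate, 86 x 128 x 15 mm; origin at the centre of the underside.
- bottle: Bystander: brown bottle with blue cap, 66 mm across, 130 mm tall; origin at the centre of the underside.
- beaker: Bystander: glass beaker, 72 mm across, 85 mm tall; origin at the centre of the underside.
- slidebox: Bystander: green slide box, 87 x 102 x 35 mm; origin at the centre of the underside.
Not all that is in view belongs to the job. Leave any pink or turquoise look-alike of the block alone.

How it is judged:
By the outcome, as a careful person would: the job done as asked, in the order asked, and still so for the second after the job is handed in, with the robot touching nothing.
It also fails if it takes over 48 s, if anything falls off the work surface, if the arm or the gripper's body presses on something with over 40 N, if the wrist force passes 120 N, or if a joint passes its speed limit or range.

## Working session

There is one attempt and no reset: what is moved stays moved. The work goes in short steps, Python scripts to look and compute and a tool call to move; the robot and the scene stay as the last step left them, time stands still between calls to the robot, and variables do not carry over. Pictures are saved under pics/ and viewed, at most 10 in all, crops included, and the job is handed in when it is done.

Besides the shell and the picture viewer there is one more tool, called in YAML: its name, and indented under it one key for each argument. drive_tool: Moves the arm, as the interface text tells. Its arguments: {"type":"object","properties":{"steps":{"type":"array","items":{"type":"array","items":{"type":"array","items":{"type":"number"}}}},"grip_force":{"type":"number"}},"required":["steps"]}

```bash
ls; mkdir -p pics
python3 - <<'E'
from bench import *
import cv2,numpy as np
for n in("scene","side"):
    s=snapshot(n);np.savez(f"pics/{n}0.npz",**s);cv2.imwrite(f"pics/{n}0.png",s["image"][:,:,::-1])
o=get_obs();print(o)
E
```

```text
pics
{'time_s': 0.1, 'joints': array([ 7.05794942e+01,  5.03837395e+00,  7.86164510e+01,  2.87003120e-04,
        9.64642304e+01, -5.90723520e+00]), 'qvel': array([ 0.03005259, -0.12657464, -0.2275737 , -0.0072751 ,  0.10735523,
       -0.09315528]), 'tau': array([ 2.44269853e-03, -3.53016007e+01, -3.14217353e+01, -1.44365963e-04,
        7.93233106e-03,  2.39207779e-06]), 'position': array([0.12837091, 0.53434407, 0.23021957]), 'ee_rot': array([-1.79881606e+02, -1.25366733e-02,  1.66486748e+02]), 'contact_force': array([ 0.3198231 , -0.33664362,  0.02109482]), 'wrist_torque': array([-0.0205126 , -0.02618944,  0.01028256]), 'gripper_force': 0.0, 'grip_width': 0.9948994368865464}
```

View pics/scene0.png

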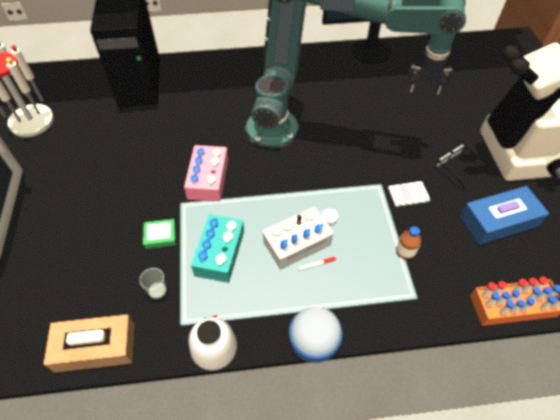

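View pics/side0.png

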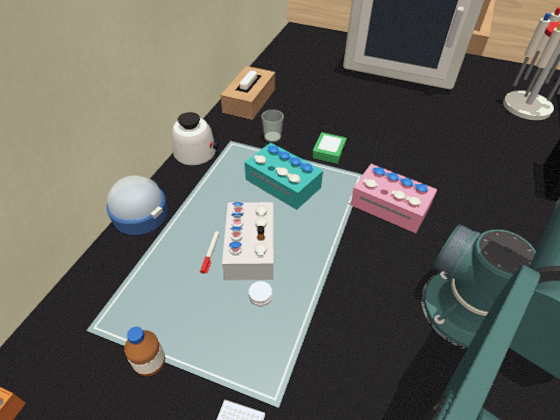

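The scene view shows the aluminium block at about (298,235), with its blue row nearest the pen. The dishes at (330,216) mark its tab end. Candidates are the aluminium block (298,235), turquoise block (218,245), pink block (206,172) and orange rack (520,300). I choose the aluminium one and check it in a crop.

```bash
cat > h.py <<'E'
import numpy as np,cv2
def world(s):
    K=s["intrinsics"];R=cv2.Rodrigues(np.asarray(s["rvec"],float))[0];t=np.asarray(s["tvec"],float).ravel()
    z=s["z_map"];v,u=np.indices(z.shape)
    P=np.stack([(u-K[0,2])/K[0,0]*z,(v-K[1,2])/K[1,1]*z,z],-1)
    W=(P-t)@R
    W[z==0]=np.nan
    return W
E
python3 - <<'E'
from h import *
for n,(x0,x1,y0,y1) in dict(scene=(250,350,195,275),side=(210,285,190,310)).items():
    s=np.load(f"pics/{n}0.npz");W=world(s);im=s["image"]
    m=np.zeros(W.shape[:2],bool);m[y0:y1,x0:x1]=1
    top=m&(abs(W[...,2]-.07)<.004)
    p=W[top][:,:2].astype(np.float32)
    r=cv2.minAreaRect(p);print(n,top.sum(),r,p.min(0),p.max(0))
    hsv=cv2.cvtColor(im,cv2.COLOR_RGB2HSV)
    b=m&(hsv[...,0]>95)&(hsv[...,0]<130)&(hsv[...,1]>130)&(hsv[...,2]>80)
    k,l,st,c=cv2.connectedComponentsWithStats(b.astype(np.uint8))
    for i in range(1,k):
        if st[i,4]>8: print(c[i],st[i,4],np.nanmedian(W[l==i],0),np.nanmax(W[l==i][:,2]))
    for nm,mm in (("all>.02",m&(W[...,2]>.05)&(W[...,2]<.12)),):
        print(cv2.minAreaRect(W[mm][:,:2].astype(np.float32)))
    cv2.imwrite(f"pics/c_{n}.png",cv2.resize(im[y0:y1,x0:x1,::-1],None,fx=5,fy=5,interpolation=2))
a=cv2.imread("pics/c_scene.png");b=cv2.imread("pics/c_side.png");b=cv2.resize(b,(int(b.shape[1]*400/b.shape[0]),400))
cv2.imwrite("pics/c.png",np.hstack([a[:400],b]))
E
```

```text
scene 1086 ((0.5569629669189453, 0.02564128488302231), (0.12492857128381729, 0.20271340012550354), 21.491334915161133) [ 0.46508732 -0.08836481] [0.64974797 0.13913886]
[318.16666667 228.05555556] 36 [0.56596185 0.08880206 0.09234555] 0.10278429357618431
[306.03333333 233.1       ] 30 [0.58215548 0.04626433 0.09571384] 0.10614929699813919
[293.80952381 238.66666667] 21 [0.60129782 0.0045146  0.0992392 ] 0.11037850344281787
[283.25806452 243.96774194] 31 [ 0.6129249  -0.03109959  0.09452525] 0.10612719269387501
((0.5564855337142944, 0.02545270323753357), (0.12628799676895142, 0.202850341796875), 21.845813751220703)
side 1956 ((0.5524393916130066, 0.02596091479063034), (0.1194547489285469, 0.20105686783790588), 21.66323471069336) [ 0.4612962  -0.08725978] [0.6429671  0.14025852]
[237.8  203.25] 20 [ 0.60165664 -0.02500492  0.101624  ] 0.10753656178714825
[236.75 213.5 ] 16 [0.58645736 0.0138589  0.10472559] 0.11297880518759912
[236.         227.95833333] 24 [0.57076629 0.05166722 0.10183842] 0.10949333159473061
[234.98039216 244.39215686] 51 [0.55427094 0.09488961 0.09512806] 0.1019642932117646
((0.5525414347648621, 0.025929175317287445), (0.11966044455766678, 0.20332121849060059), 21.676652908325195)
```

View pics/c.png

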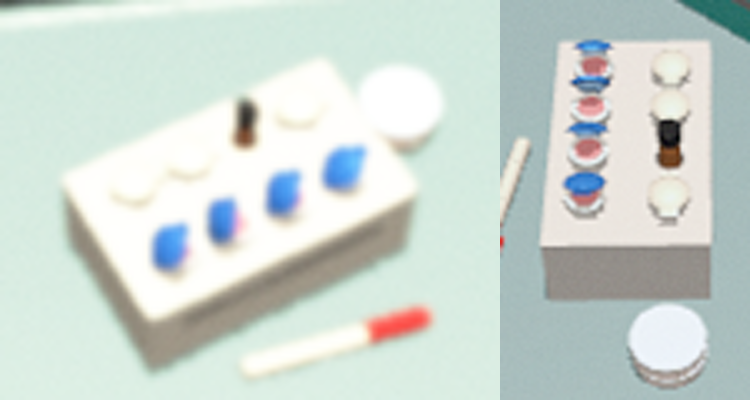

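The crop confirms the plain aluminium block with four part-open blue caps and red insides. The hinge side is at low world y and the pen lies alongside. Block centre is about (0.554, 0.026), with the stroke direction at 111.6°. I'm moving above the start with the fingers shut.

drive_tool:
  steps:
    - [[0,0,-0.048,2.48,-3.0,0,0],[0,0,-0.048,2.48,-3.0,0,0],[0,0,-0.048,2.48,-3.0,0,0],[0,0,-0.048,2.48,-3.0,0,0],[0,0,-0.048,2.48,-3.0,0,0],[0,0,-0.048,2.48,-3.0,0,0],[0,0,-0.048,2.48,-3.0,0,0],[0,0,-0.048,2.48,-3.0,0,0],[0,0,-0.048,2.48,-3.0,0,0],[0,0,-0.048,2.48,-3.0,0,0]]

```text
time_s: 1.1
position: [0.377, 0.2333, 0.2309]
ee_rot: [-180.0, -0.0, 138.9]
contact_force: [-0.1, 0.2, -0.5]
grip_width: -0.001
gripper_force: 0.0
```

drive_tool:
  steps:
    - [[0,0,-0.048,2.48,-3.0,0,0],[0,0,-0.048,2.48,-3.0,0,0],[0,0,-0.048,2.48,-3.0,0,0],[0,0,-0.048,2.48,-3.0,0,0],[0,0,-0.048,2.48,-3.0,0,0],[0,0,-0.048,2.48,-3.0,0,0],[0,0,-0.048,2.48,-3.0,0,0],[0,0,-0.048,2.48,-3.0,0,0],[0,0,-0.048,2.48,-3.0,0,0],[0,0,-0.048,2.48,-3.0,0,0],[0,0,0,0,0,0,0],[0,0,0,0,0,0,0]]

```text
time_s: 2.3
position: [0.6243, -0.0657, 0.2298]
ee_rot: [-179.9, -0.1, 111.4]
contact_force: [-0.4, -0.2, 0.2]
grip_width: 0.001
gripper_force: 0.0
```

Run:
```python
from bench import *
from h import *
s=snapshot("wrist");cv2.imwrite("pics/w1.png",s["image"][:,:,::-1])
s=dict(s);np.savez("pics/w1.npz",**s)
W=world(s);im=s["image"];hsv=cv2.cvtColor(im,cv2.COLOR_RGB2HSV)
near=np.hypot(W[...,0]-.555,W[...,1]-.026)<.13
for n,mm in(("top",near&(abs(W[...,2]-.07)<.003)),("body",near&(W[...,2]>.02)&(W[...,2]<.074))):
    print(n,mm.sum(),cv2.minAreaRect(W[mm][:,:2].astype(np.float32)))
b=near&(hsv[...,0]>95)&(hsv[...,0]<130)&(hsv[...,1]>130)
k,l,st,c=cv2.connectedComponentsWithStats(b.astype(np.uint8))
for i in range(1,k):
    if st[i,4]>40:
        p=W[l==i];print(c[i],st[i,4],p.mean(0),p[:,2].min(),p[:,2].max())
o=get_obs();print({k:o[k] for k in("time_s","position","ee_rot","contact_force","joints","grip_width")})
```

```text
top 18010 ((0.5641313195228577, -0.008967459201812744), (0.12068325281143188, 0.13211825489997864), 21.76486587524414)
body 18119 ((0.5641313195228577, -0.008967459201812744), (0.12068325281143188, 0.13211825489997864), 21.76486587524414)
[277.01389854  20.45170257] 1439 [0.57484023 0.0457684  0.09823424] 0.07989054919248187 0.10802472764332859
[277.66449511  88.15743757] 921 [0.59103387 0.00536091 0.10258922] 0.08013532923557272 0.11463110231577531
[278.26696329 141.45050056] 899 [ 0.60497471 -0.02942396  0.10001869] 0.08060452618935941 0.10992615109417758
{'time_s': 2.35, 'position': array([ 0.62400968, -0.06483887,  0.23052927]), 'ee_rot': array([-1.79926111e+02, -9.05463371e-02,  1.11501819e+02]), 'contact_force': array([-0.59249869,  0.76658621, -0.21884797]), 'joints': array([-1.11272144e+01,  1.50402849e+01,  6.70417876e+01,  3.67758255e-02,
        9.80289762e+01, -3.26239907e+01]), 'grip_width': -0.0046467651034731525}
```

View pics/w1.png

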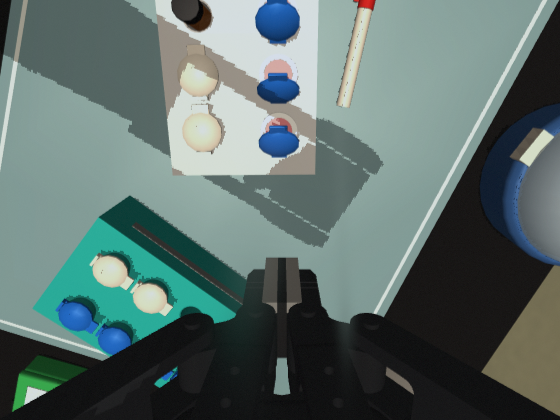

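The wrist view shows caps 1–3 at (278,141), (278,88) and (277,20), with the hinge side toward the gripper and the vial to the left. The row centre is about 4 mm to the tool's left. I'll correct that and go down before the block's hinge-side end.

drive_tool:
  steps:
    - [[0,0,0,-0.22,-0.52,-3,0],[0,0,0,0,0,-4,0],[0,0,0,0,0,-4,0],[0,0,0,0,0,-2,0],[0,0,0,0,0,-1,0],[0,0,0,0,0,0,0],[0,0,0,0,0,0,0],[0,0,0,0,0,0,0]]

```text
time_s: 3.15
position: [0.6236, -0.0704, 0.094]
ee_rot: [179.8, 0.1, 111.5]
contact_force: [-0.9, -0.2, 0.3]
grip_width: 0.0
gripper_force: 0.0
```

Run:
```python
from bench import *
from h import *
for i in range(6):
    s=dict(snapshot("side"));o=get_obs();print(o["position"],o["contact_force"])
s=dict(snapshot("wrist"));W=world(s)
im=s["image"];cv2.imwrite("pics/w2.png",im[:,:,::-1])
near=np.hypot(W[...,0]-.555,W[...,1]-.026)<.13
t=near&(abs(W[...,2]-.07)<.004);print("top z",np.median(W[t][:,2]),cv2.minAreaRect(W[t][:,:2].astype(np.float32)))
hsv=cv2.cvtColor(im,cv2.COLOR_RGB2HSV)
b=near&(hsv[...,0]>95)&(hsv[...,0]<130)&(hsv[...,1]>130)
k,l,st,c=cv2.connectedComponentsWithStats(b.astype(np.uint8))
for i in range(1,k):
    if st[i,4]>100:
        p=W[l==i];print(c[i],st[i,4],p.mean(0),(p[:,:2]@[.9291,.3697]).min(),(p[:,:2]@[.9291,.3697]).max())
```

```text
[ 0.62354426 -0.07046303  0.09379627] [ 0.01802706 -0.50659379 -0.49806018]
[ 0.62337319 -0.07051681  0.09345299] [-0.53779167 -0.51623954 -0.83575076]
[ 0.62317193 -0.07052027  0.09306473] [-0.35849039 -1.13969407  0.63037332]
[ 0.6229554  -0.07056506  0.09264597] [-0.51678646 -0.3597229  -0.32099701]
[ 0.62273752 -0.0705727   0.09224064] [-0.08212877  0.54723878 -0.8706626 ]
[ 0.62257877 -0.07053262  0.09195304] [-0.40771621 -0.7646995  -0.84795679]
top z 0.06999149844723257 ((0.5702705383300781, -0.024233072996139526), (0.12090862542390823, 0.099892258644104), 21.70602798461914)
[282.64802956  74.81551724] 4060 [0.59090399 0.00534756 0.10292369] 0.5359614335391398 0.565909211879888
[283.27940177 179.05540449] 2942 [ 0.60452941 -0.02859431  0.10079263] 0.5362336489640327 0.5660822739951065
```

View pics/w2.png

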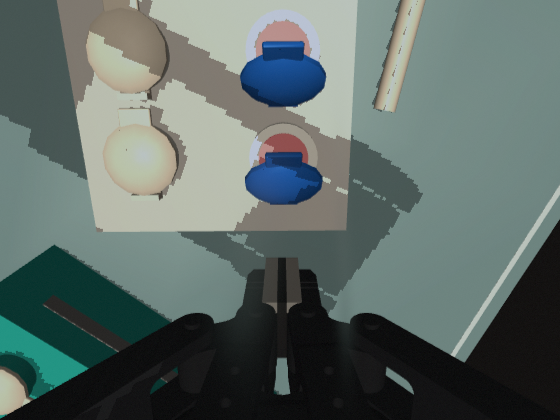

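The fingers are centred on the row to within about 1 mm, and cap 1 is ahead at (283,179). Lowering to cap level and starting the stroke.

drive_tool:
  steps:
    - [[0,0,0,-0.1,-0.05,-0.2,0],[0,0,0,0,0,0,0],[0,0,0,0,0,0,0],[0,0,0,0,0,0,0],[0,0,0,0,0,0,0],[0,0,0,0,0,0,0]]

```text
time_s: 4.1
position: [0.6213, -0.0709, 0.0894]
ee_rot: [180.0, 0.0, 111.5]
contact_force: [-0.5, -0.3, -0.0]
grip_width: -0.007
gripper_force: 0.0
```

drive_tool:
  steps:
    - [[0,0,0,-0.22,0.56,0,0],[0,0,0,-0.22,0.56,0,0],[0,0,0,-0.22,0.56,0,0],[0,0,0,-0.22,0.56,0,0]]

```text
time_s: 4.5
position: [0.6123, -0.0479, 0.0894]
ee_rot: [180.0, 0.0, 111.5]
contact_force: [-0.5, -1.9, 0.5]
grip_width: -0.006
gripper_force: 0.4
```

drive_tool:
  steps:
    - [[0,0,0,-0.22,0.56,-0.05,0],[0,0,0,-0.22,0.56,-0.05,0],[0,0,0,-0.22,0.56,0,0],[0,0,0,-0.22,0.56,0,0]]

```text
time_s: 4.9
position: [0.6035, -0.0255, 0.0884]
ee_rot: [180.0, -0.0, 111.5]
contact_force: [0.3, -0.6, 0.1]
grip_width: -0.004
gripper_force: 0.3
```

Run:
```python
from bench import *
o=get_obs();print(o["position"],o["contact_force"])
```

```text
[ 0.60351521 -0.02552394  0.08842351] [ 0.34001799 -0.60865729  0.06237718]
```

drive_tool:
  steps:
    - [[0,0,0,-0.07,0.19,-0.05,0],[0,0,0,-0.07,0.19,-0.05,0],[0,0,0,-0.07,0.19,0,0]]

```text
time_s: 5.2
position: [0.6018, -0.0205, 0.0875]
ee_rot: [180.0, 0.0, 111.5]
contact_force: [-0.2, -0.9, 1.4]
grip_width: -0.005
gripper_force: 0.5
```

drive_tool:
  steps:
    - [[0,0,0,-0.07,0.19,-0.03,0],[0,0,0,-0.15,0.37,0,0]]

```text
time_s: 5.4
position: [0.5997, -0.0151, 0.0873]
ee_rot: [180.0, 0.0, 111.5]
contact_force: [-0.2, -0.5, 0.9]
grip_width: -0.001
gripper_force: 0.2
```

Run:
```python
from bench import *
from h import *
s=dict(snapshot("side"));im=s["image"];cv2.imwrite("pics/s3.png",cv2.resize(im[185:285,200:300,::-1],None,fx=6,fy=6,interpolation=2))
o=get_obs();print(o["position"],o["contact_force"])
```

```text
[ 0.59915022 -0.0140477   0.08707991] [ 0.62044416 -0.65278204  1.33705923]
```

View pics/s3.png

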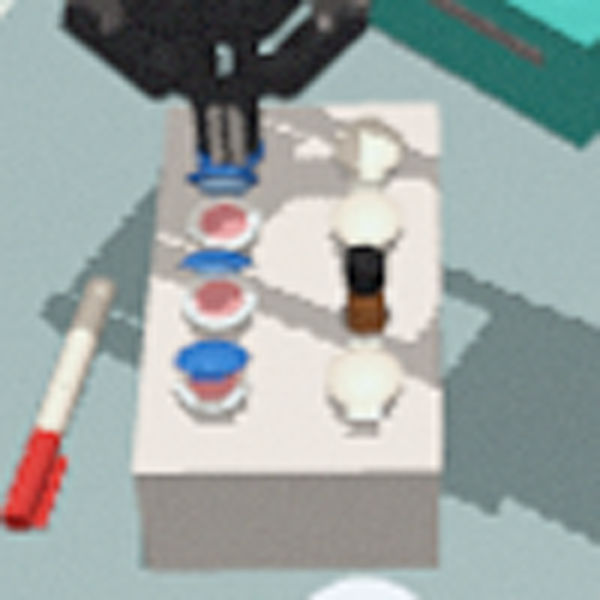

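Cap 1 is pressed nearly flat under the fingers and cap 2 stands ahead. I'll press slightly while moving on.

drive_tool:
  steps:
    - [[0,0,0,-0.07,0.19,-0.05,0],[0,0,0,-0.02,0.05,0,0]]

```text
time_s: 5.65
position: [0.5987, -0.0126, 0.087]
ee_rot: [180.0, 0.0, 111.5]
contact_force: [-0.1, -2.0, 2.7]
grip_width: 0.003
gripper_force: 1.4
```

drive_tool:
  steps:
    - [[0,0,0,-0.15,0.37,0,0],[0,0,0,-0.15,0.37,0,0],[0,0,0,-0.15,0.37,0,0]]

```text
time_s: 5.95
position: [0.5936, -0.001, 0.0861]
ee_rot: [-180.0, -0.0, 111.5]
contact_force: [0.8, -3.8, 2.6]
grip_width: 0.001
gripper_force: 2.3
```

drive_tool:
  steps:
    - [[0,0,0,-0.15,0.37,0,0],[0,0,0,-0.15,0.37,0,0],[0,0,0,-0.15,0.37,0,0]]

```text
time_s: 6.25
position: [0.59, 0.0099, 0.0874]
ee_rot: [179.9, 0.1, 111.5]
contact_force: [0.3, -3.7, 4.8]
grip_width: 0.0
gripper_force: 2.1
```

drive_tool:
  steps:
    - [[0,0,0,-0.15,0.37,0,0],[0,0,0,-0.15,0.37,0,0]]

```text
time_s: 6.45
position: [0.587, 0.0173, 0.0874]
ee_rot: [179.9, 0.1, 111.5]
contact_force: [1.1, -3.0, 5.3]
grip_width: -0.003
gripper_force: 2.6
```

```bash
cat > look.py <<'E'
from bench import *
from h import *
import sys
s=dict(snapshot("side"));im=s["image"];W=world(s)
cv2.imwrite(f"pics/{sys.argv[1]}.png",cv2.resize(im[185:285,200:300,::-1],None,fx=6,fy=6,interpolation=2))
hsv=cv2.cvtColor(im,cv2.COLOR_RGB2HSV)
b=(np.hypot(W[...,0]-.555,W[...,1]-.026)<.13)&(hsv[...,0]>95)&(hsv[...,0]<130)&(hsv[...,1]>130)
P=W[b];u=P[:,:2]@[-.3697,.9291]
for i in range(4):
    a=u+.2463-.042*i;m=abs(a)<.02
    if m.sum()<4: print(i+1,"few",m.sum());continue
    q=np.polyfit(a[m],P[m][:,2],1) if m.sum()>8 else None
    print(i+1,m.sum(),"z",np.median(P[m][:,2]).round(4),P[m][:,2].min().round(4),P[m][:,2].max().round(4),"fit",q)
o=get_obs();print(o["position"],o["contact_force"])
E
python3 look.py s4
```

```text
1 few 1
2 38 z 0.0831 0.078 0.1586 fit [-0.03541534  0.08754751]
3 24 z 0.1015 0.0943 0.1087 fit [0.48478592 0.10159197]
4 52 z 0.095 0.089 0.0997 fit [0.35736835 0.09388444]
[0.58673566 0.01786992 0.08733658] [ 0.828795   -2.25026778  5.666505  ]
```

Cap 2 is seated under about 5 N. Continuing to caps 3 and 4.

drive_tool:
  steps:
    - [[0,0,0,-0.15,0.37,0,0],[0,0,0,-0.15,0.37,0,0],[0,0,0,-0.15,0.37,0,0],[0,0,0,-0.15,0.37,0,0],[0,0,0,-0.15,0.37,0,0]]

```text
time_s: 7.0
position: [0.578, 0.0363, 0.0855]
ee_rot: [-179.9, -0.1, 111.5]
contact_force: [2.1, -3.8, 2.5]
grip_width: -0.001
gripper_force: 2.4
```

drive_tool:
  steps:
    - [[0,0,0,-0.15,0.37,0,0],[0,0,0,-0.15,0.37,0,0],[0,0,0,-0.15,0.37,0,0],[0,0,0,-0.15,0.37,0,0],[0,0,0,-0.15,0.37,0,0]]

```text
time_s: 7.5
position: [0.572, 0.0544, 0.0873]
ee_rot: [179.9, 0.0, 111.5]
contact_force: [2.1, -2.3, 4.5]
grip_width: -0.001
gripper_force: 2.6
```

```bash
python3 look.py s5
```

```text
1 few 0
2 few 3
3 47 z 0.0837 0.0789 0.1621 fit [1.32066818 0.07302121]
4 54 z 0.0948 0.0803 0.1006 fit [0.41535963 0.09358181]
[0.5717004  0.05503887 0.08732288] [ 0.45141453 -3.0809203   4.8249425 ]
```

drive_tool:
  steps:
    - [[0,0,0,-0.15,0.37,0,0],[0,0,0,-0.15,0.37,0,0],[0,0,0,-0.15,0.37,0,0],[0,0,0,-0.15,0.37,0,0],[0,0,0,-0.15,0.37,0,0],[0,0,0,-0.15,0.37,0,0]]

```text
time_s: 8.15
position: [0.562, 0.0763, 0.0859]
ee_rot: [-179.9, 0.0, 111.5]
contact_force: [0.9, -4.0, 3.3]
grip_width: 0.004
gripper_force: 2.4
```

drive_tool:
  steps:
    - [[0,0,0,-0.15,0.37,0,0],[0,0,0,-0.15,0.37,0,0],[0,0,0,-0.15,0.37,0,0],[0,0,0,-0.15,0.37,0,0],[0,0,0,-0.15,0.37,0,0]]

```text
time_s: 8.65
position: [0.5555, 0.0951, 0.0873]
ee_rot: [179.9, 0.0, 111.5]
contact_force: [1.3, -3.8, 6.2]
grip_width: 0.002
gripper_force: 2.6
```

drive_tool:
  steps:
    - [[0,0,0,-0.15,0.37,0,0],[0,0,0,-0.15,0.37,0,0],[0,0,0,-0.15,0.37,0,0],[0,0,0,-0.15,0.37,0,0],[0,0,0,-0.15,0.37,0,0]]

```text
time_s: 9.15
position: [0.5462, 0.1143, 0.0852]
ee_rot: [-179.9, -0.1, 111.5]
contact_force: [-0.4, -0.9, -0.4]
grip_width: -0.001
gripper_force: 0.0
```

```bash
python3 look.py s6
```

```text
1 few 0
2 few 0
3 few 2
4 few 0
[0.54601838 0.11474997 0.08527303] [ 0.2796985  -0.69358181  0.03769668]
```

View pics/s6.png

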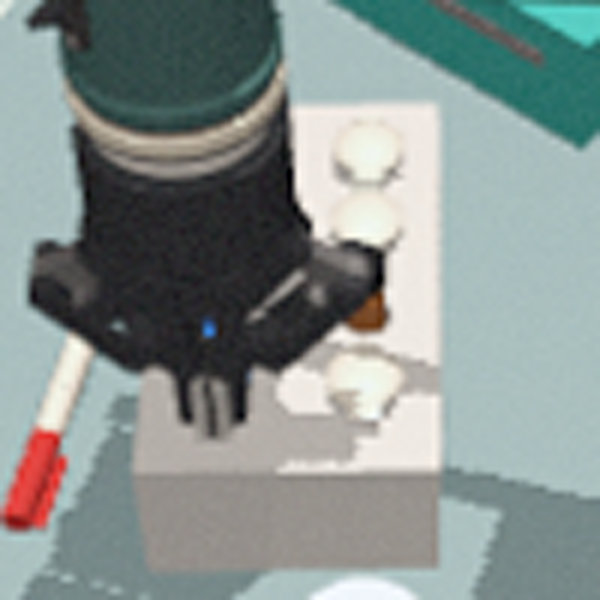

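The fingertips are past cap 4 at the tab end and the force is nil. I'll go a little further, then up and back away.

drive_tool:
  steps:
    - [[0,0,0,-0.22,0.56,0,0],[0,0,0,-0.22,0.56,0,0],[0,0,0,-0.1,0.3,0,0],[0,0,0,0,0,3,0],[0,0,0,0,0,4,0],[0,0,0,0,0,4,0],[0,0,0,0,3,3,0],[0,0,0,-1,4,0,0],[0,0,0,-1,4,0,0],[0,0,0,-1,4,0,0],[0,0,0,-1,4,0,0],[0,0,0,0,0,0,0]]

```text
time_s: 10.4
position: [0.5, 0.3223, 0.2262]
ee_rot: [-180.0, -0.1, 111.9]
contact_force: [0.3, -1.3, 0.7]
grip_width: 0.003
gripper_force: 0.0
```

```bash
python3 look.py s7
python3 - <<'E'
from bench import *
from h import *
import time
s=dict(snapshot("side"));W=world(s)
m=np.zeros(W.shape[:2],bool);m[190:310,210:285]=1
t=m&(abs(W[...,2]-.07)<.004);print(cv2.minAreaRect(W[t][:,:2].astype(np.float32)))
E
```

```text
1 few 0
2 84 z 0.0842 0.0796 0.089 fit [-0.01490952  0.08420362]
3 91 z 0.0845 0.0773 0.0878 fit [-0.04847936  0.08439954]
4 101 z 0.084 0.0789 0.0884 fit [-0.04195707  0.08412857]
[0.50094013 0.3199166  0.22620806] [ 1.19468824 -0.61596    -0.91595507]
((0.543691098690033, 0.04779035225510597), (0.11919710040092468, 0.15449239313602448), 21.638090133666992)
```

View pics/s7.png

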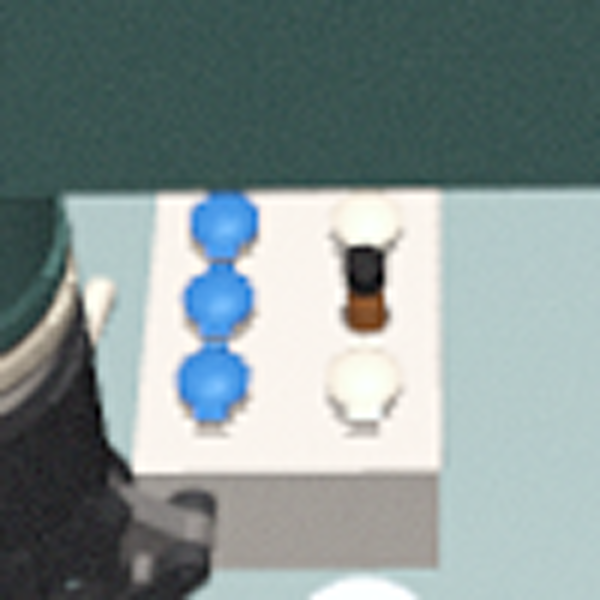

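Caps 2–4 are shut. Cap 1 is hidden by the forearm, so I'm backing off to check it.

drive_tool:
  steps:
    - [[0,0,0,-3,3,0,0],[0,0,0,-3,3,0,0],[0,0,0,-3,3,0,0],[0,0,0,-4,3,0,0],[0,0,0,-4,3,0,0],[0,0,0,-4,3,0,0],[0,0,0,-4,2,0,0],[0,0,0,-4,2,0,0],[0,0,0,-4,0,0,0],[0,0,0,0,0,0,0],[0,0,0,0,0,0,0]]

```text
time_s: 11.6
position: [0.1725, 0.5371, 0.2268]
ee_rot: [179.9, 0.0, 111.5]
contact_force: [0.9, 0.0, 0.5]
grip_width: 0.004
gripper_force: 0.0
```

```bash
python3 look.py s8
python3 - <<'E'
from bench import *
from h import *
for n in("side","scene"):
    s=dict(snapshot(n));W=world(s);m=np.zeros(W.shape[:2],bool)
    if n=="side": m[190:310,210:285]=1
    else: m[195:275,250:350]=1
    t=m&(abs(W[...,2]-.07)<.004);print(n,cv2.minAreaRect(W[t][:,:2].astype(np.float32)))
cv2.imwrite("pics/end.png",np.hstack([cv2.resize(s["image"][190:290,240:360,::-1],None,fx=4,fy=4,interpolation=2)[:400],cv2.resize(cv2.imread("pics/s8.png"),(300,400))]))
E
```

```text
1 75 z 0.0844 0.0795 0.088 fit [-0.05606171  0.08419979]
2 82 z 0.0843 0.0789 0.0882 fit [-0.01172946  0.08401638]
3 92 z 0.084 0.0782 0.1004 fit [-0.00354813  0.08398184]
4 101 z 0.0845 0.0792 0.0886 fit [-0.02943523  0.08425869]
[0.17331862 0.53704532 0.22671016] [ 0.58343392 -0.62656144  0.60599442]
side ((0.5526053309440613, 0.026028841733932495), (0.11973001807928085, 0.20120801031589508), 21.636062622070312)
scene ((0.5571134686470032, 0.02593807876110077), (0.1250564157962799, 0.20204371213912964), 20.939504623413086)
```

View pics/end.png

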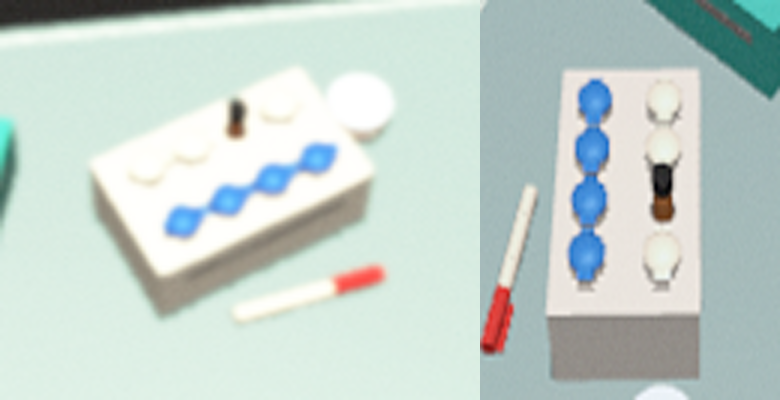

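All four caps lie flat at the same height. The block, vial, pen and dishes have not moved.

```bash
python3 -c "
from bench import *
print(finish_job())"
```

```text
the job is handed in; nothing more can be done
None
```

All four blue caps were closed in one stroke from the hinge side, taking 11.6 s at up to about 6 N downward, the block and vial showed no movement in the final images, and the job is handed in; no verdict came back.

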